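# Unnest two mixing cups and put each in its size row

### The job

Two empty aluminium mixing cups were left one inside the other: pull the slim one out of the wide one, and stand each upright in the wooden tray whose row holds its own size, beside the cup already there. Set the cups down rather than dropping them, knock nothing over, and leave the glazed water cup where it is.

Things in the scene. Friction and masses are not known exactly. Their poses are not given: they have to be found in the camera images.
- slim_cup_center (a point): slim, tall, open aluminium mixing cup: 92 mm high, 40 mm across the rim, 34 mm across the foot, walls 2.5 mm, floor 4 mm thick, about 60 g. It starts standing loosely inside the wide cup, on that cup's floor (4 mm above the table), so its top 42 mm stand out above the wide cup's rim. The point is on its axis, half-way up (46 mm above its foot); z is its axis, upward from foot to rim
- wide_cup_center (a point): wide, short, open aluminium mixing cup: 54 mm high, 60 mm across the rim, 54 mm across the foot, walls 2.5 mm, floor 4 mm thick, about 70 g. It starts on the bare table with the slim cup standing in it. The point is on its axis, half-way up (27 mm above its foot); z is its axis, upward from foot to rim
- slim_row: fixed, shallow wooden tray lined with cork, 176 (along its x) x 96 (y) x 16 mm high, walls 6 mm thick, floor 6 mm above the table, so the inside is 164 x 84 mm and 10 mm deep. The row for slim cups: two ring marks of 34 mm on its floor, at x = +42 and x = -42 mm, the +x one already taken by another slim cup. Origin: centre of its underside, z up
- wide_row: fixed, shallow wooden tray lined with cork, 176 (along its x) x 96 (y) x 16 mm high, walls 6 mm thick, floor 6 mm above the table, so the inside is 164 x 84 mm and 10 mm deep. The row for wide cups: two ring marks of 54 mm on its floor, at x = +42 and x = -42 mm, the +x one already taken by another wide cup. Origin: centre of its underside, z up
- slim_mate_center (a point): the loose slim cup that already stands in the slim row, just like the other slim cup. It stays in its row. The point is on its axis, half-way up (46 mm above its foot); z is its axis, upward from foot to rim
- wide_mate_center (a point): the loose wide cup that already stands in the wide row, just like the other wide cup. It stays in its row. The point is on its axis, half-way up (27 mm above its foot); z is its axis, upward from foot to rim
- water_cup_center (a point): bystander: green-grey glazed water cup, 68 mm across, 68 mm high, empty; not part of the job. The point is on its axis, 34 mm above its foot
There are look-alikes about, which are no part of the job. What is shaped like the part that bears slim_cup_center but orange is not meant.

How it is judged:
At the end, for the whole second after the job is handed in: Both slim cups stand upright (within 7 degrees) on the floor of the slim row and both wide cups upright on the floor of the wide row, each foot wholly inside its tray, at rest and released (x of slim_cup_center in the frame of slim_row between -0.066 and 0.066 m and y of slim_cup_center in the frame of slim_row between -0.03 and 0.03 m and z of slim_cup_center in the frame of slim_row between 0.046 and 0.058 m and angle between each of slim_cup_center, slim_mate_center, wide_cup_center, wide_mate_center's own z axis and vertical below 0.12 rad and linear speed of each of slim_cup, slim_mate, wide_cup, wide_mate below 0.03 m/s and x of slim_mate_center in the frame of slim_row between -0.066 and 0.066 m and y of slim_mate_center in the frame of slim_row between -0.03 and 0.03 m and z of slim_mate_center in the frame of slim_row between 0.046 and 0.058 m and x of wide_cup_center in the frame of wide_row between -0.066 and 0.066 m and y of wide_cup_center in the frame of wide_row between -0.03 and 0.03 m and z of wide_cup_center in the frame of wide_row between 0.027 and 0.039 m and x of wide_mate_center in the frame of wide_row between -0.066 and 0.066 m and y of wide_mate_center in the frame of wide_row between -0.03 and 0.03 m and z of wide_mate_center in the frame of wide_row between 0.027 and 0.039 m and contact force between the fingers and slim_cup below 0.1 N and contact force between the fingers and wide_cup below 0.1 N); the robot touches nothing.
It fails at once if the slim cup is dropped (falls free faster than 0.7 m/s, as from more than about 25 mm) (linear speed of slim_cup above 0.7 m/s and contact force between the fingers and slim_cup below 0.1 N).
It fails at once if the wide cup is dropped (falls free faster than 0.7 m/s, as from more than about 25 mm) (linear speed of wide_cup above 0.7 m/s and contact force between the fingers and wide_cup below 0.1 N).
It fails at once if one of the four mixing cups is tipped over (angle between any of slim_cup_center, slim_mate_center, wide_cup_center, wide_mate_center's own z axis and vertical above 0.8 rad).
It fails at once if the water cup is moved by more than 20 mm (distance of water_cup_center from where it was at the start of the episode above 0.02 m).
It also fails if it takes over 61 s, if anything falls off the work surface, if the arm or the gripper's body presses on something with over 40 N, if the wrist force passes 120 N, or if a joint passes its speed limit or range.

### The arm

A 7-joint arm with a two-finger parallel gripper is mounted at the origin on a cart in front of the work surface, level with it; the furniture and walls round the work are solid. World frame = base frame: x ahead of the robot, y to its left, z up, the work surface at z = 0. Lengths are in m, angles in rad, forces in N, time in s.
With the tool pointing down it reaches from about 0.4 to 0.85 m from the base axis. Payload 10.4 kg.
Tool frame: the origin (TCP) lies at the very end of the fingers, on their centre line; the grasp point (between the pads) lies 19 mm behind it (manip.tcp_to_grasp is the distance from the TCP to the grasp point, in m); x points along the fingers, y is the direction in which the jaws open and shut, and the axes are right-handed (so a half turn about x gives the same grasp; the last joint's range is limited). The gripper opens to 85 mm and grips with 20 to 120 N. Pads are 22 mm wide; open, the fingers measure 114 mm over their backs; the gripper's body (76 mm by 85 mm) begins 54 mm behind the grasp point. The pads swing forward as they close: fully open they stand 13 mm farther back than shut.
Start: joints at [-1.344, 0.332, -0.065, 1.46, 0.022, 1.35, -0.088], TCP at [0.154, 0.606, 0.231] pointing down, gripper open.
Joint ranges: [-2.6, 2.6], [-0.5, 2.12], [-1.47, 1.34], [0.16, 2.42], [-1.27, 4.41], [0.06, 2.06], [-2.6, 2.6]. Speed limits (rad/s): [2.22, 2.22, 2.79, 2.79, 3.14, 3.14, 3.14].

### API

Orientations are given as a unit quaternion [x, y, z, w].
In Python, from workcell import manip, cams, hand_in gives the robot as it stands.
- The arm moves only by the shell command python3 -m handwheel 'ROWS' [FORCE]. ROWS is text: rows parted by semicolons, each of 7 numbers parted by spaces: the shift along the tool's x, y, z in mm, then the turn, a rotation vector about the tool's x, y, z in rad, then the finger opening in mm, from 0 to 85.4. A call has 1 to 8 rows; each row shifts and turns the commanded pose from where the row before left it, along the tool's axes as they then stand; what a row does not reach is not made up. A row lasts 1/10 s, in which the tool goes at most 50 mm and 8.59 degrees, less where a joint would pass 70% of its speed; a pose out of reach is approached as far as the arm can. A call with a gripper value outside its range is refused whole. The fingers move at their own pace and stop on an object; FORCE is the grip in N (left out, the last holds). Time passes only in rows, so rows that do not move let the fingers close. It gives the time, the measured TCP pose, the force and the opening at its end, in the units of the state.
- manip.get_obs(): the state, without advancing time (a new reading comes with each control period).
- cams.camera(name): name is "side" or "top"; returns a dict with "color" (420x560x3 uint8, blue, green, red), "depth" (420x560 float32, m along the optical axis (not along the pixel's ray), 0 where there is no reading), "camera_matrix" (3x3 intrinsics, pixels), "distortion" ([k1, k2, p1, p2, k3] as OpenCV has them; the pictures are not rectified), "origin" and "attitude" of the camera in the world. Camera axes: x right, y down, z forward; pixel columns grow to the right and rows downward; lengths in m; the calibration is good to about 2 mm. A picture is of the moment at which its call begins.
- hand_in(): hands the job in, once; it reports no verdict.
Trained networks look in the newest picture that a camera, given by its name, has taken for a name from the list of things; names that differ only in an ending like _2 or _b are one class to them, and where a whole thing is asked for, a point or a joint stands for the part that bears it (a point fixed in the world has none). Each returns a list of dicts, best first, with "conf" (0 to 1); they miss things now and then, are a little off and sometimes report something else, mostly with a low value. They report only what shows in the picture. A call takes as long as a camera call. They do not tell look-alikes from the thing itself.
- cams.recognise(camera, thing): "box" ([left, top, width, height] in pixels, round what is visible of it).
- cams.outline_of(camera, thing): "region" (420x560 bool, what is visible of it) and "box" ([left, top, width, height] in pixels, round what is visible of it).
The state is a dict: "clock": time; "joint_pos": joint angles; "joint_velocities": joint speeds; "tau": joint torques, N m; "position": TCP position; "ee_rot": TCP orientation; "ft_force": force on the tool from outside, world axes, zero at the start; "torque": the same for the moment, N m; "grip_width": opening from 0.0 (shut) to 1.0 (fully open).
Only numpy, scipy, OpenCV 4.12 (cv2) and the standard library are available. Lean on these libraries where they do the work, as an engineer would, in place of code of your own. Each camera call takes 0.05 s, during which the arm holds its last target.

## Working session

There is one attempt and no reset: what is moved stays moved. The work goes in short steps, Python scripts to look and compute and a shell command to move; the robot and the scene stay as the last step left them, time stands still between calls to the robot, and variables do not carry over. Pictures are saved under pics/ and viewed, and the job is handed in when it is done.

```bash
mkdir -p pics
cat > h.py <<'E'
import numpy as np, cv2
from scipy.spatial.transform import Rotation as R
from workcell import manip, cams, hand_in
def rot(a):
    a=np.array(a,float)
    return a if a.shape==(3,3) else R.from_quat(a).as_matrix()
def cloud(c):
    K=np.array(c['camera_matrix'],float);D=np.array(c['distortion'],float)
    h,w=c['depth'].shape
    u,v=np.meshgrid(np.arange(w),np.arange(h))
    p=cv2.undistortPoints(np.stack([u,v],-1).reshape(-1,1,2).astype(np.float64),K,D).reshape(h,w,2)
    d=c['depth'][...,None].astype(float)
    P=np.concatenate([p*d,d],-1)
    W=P@rot(c['attitude']).T+np.array(c['origin'])
    W[c['depth']<=0]=np.nan
    return W
E
python3 - <<'E'
from h import *
o=manip.get_obs();print(o, manip.tcp_to_grasp)
for n in ['top','side']:
    c=cams.camera(n);cv2.imwrite(f'pics/{n}0.png',c['color']);np.savez(f'{n}0.npz',W=cloud(c),c=c['color'])
    print(n,c['origin'],c['attitude'],c['camera_matrix'])
    for t in ['slim_cup_center','wide_cup_center','slim_row','wide_row','water_cup_center']:
        print(t,[(r['box'],round(r['conf'],2)) for r in cams.recognise(n,t)])
E
```

```text
{'clock': 0.0, 'joint_pos': array([-1.34360883,  0.33291201, -0.06469869,  1.46093497,  0.02163047,
        1.34990048, -0.08851948]), 'joint_velocities': array([ 0.00059299,  0.00025151, -0.00078996, -0.00027496,  0.00026287,
       -0.00146381, -0.000305  ]), 'tau': array([-2.97049191e-04, -6.25453162e+01,  4.88403859e-02, -3.91614211e+01,
        1.60821446e-02,  1.01738624e-02, -4.39846730e-06]), 'position': array([0.15442226, 0.6052372 , 0.2304939 ]), 'ee_rot': array([ 0.08756666,  0.70162932, -0.0885961 ,  0.70156903]), 'ft_force': array([ 0.50073918,  0.29038673, -0.46883355]), 'torque': array([0.02532783, 0.01179189, 0.02398639]), 'grip_width': 1.0020369461756176} 0.0187
top [ 0.33630126 -0.27351267  0.88711468] [-0.69995303  0.71052828 -0.04694112  0.05488029] [[421.23008736   0.         280.0453532 ]
 [  0.         421.23008736 212.42420981]
 [  0.           0.           1.        ]]
slim_cup_center [([323.8, 178.4, 23.1, 22.5], 0.66), ([228.7, 262.9, 24.1, 20.7], 0.62)]
wide_cup_center [([316.5, 181.4, 30.9, 28.8], 0.86)]
slim_row [([154.1, 164.6, 50.2, 83.5], 0.56), ([391.1, 175.1, 35.0, 35.6], 0.51)]
wide_row [([233.5, 154.4, 57.2, 92.7], 0.95)]
water_cup_center [([390.2, 175.6, 39.4, 36.5], 0.83)]
side [0.42699744 0.46801911 0.45272046] [-0.01480736  0.85222145 -0.52295999 -0.00349236] [[431.8166716    0.         284.23778613]
 [  0.         431.8166716  207.08451122]
 [  0.           0.           1.        ]]
slim_cup_center [([246.5, 175.5, 20.9, 26.0], 0.69), ([325.9, 216.7, 24.9, 56.3], 0.55)]
wide_cup_center [([244.3, 193.1, 27.6, 29.9], 0.59)]
slim_row [([185.7, 292.1, 124.7, 46.4], 0.78)]
wide_row [([208.0, 231.2, 96.1, 40.3], 0.8)]
water_cup_center [([249.0, 156.2, 30.1, 36.4], 0.92)]
```

View pics/top0.png

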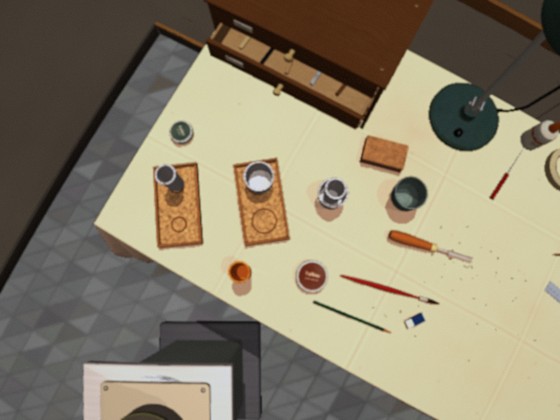

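View pics/side0.png

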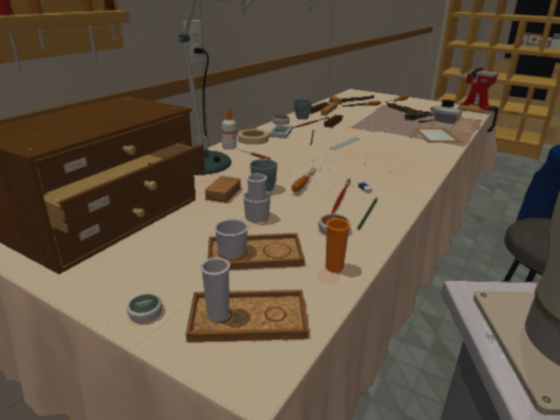

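Top view: the nested pair is at (332,192), the slim row at (178,205) with its mate at (168,177), and the wide row at (262,203) with its mate at (258,178). The candidates for the slim cup are:
- the pair at top (332,192) / side (257,190)
- the orange look-alike at top (240,271) / side (338,245)
- the slim mate at top (168,177) / side (216,290)

I choose the aluminium one in the pair.

```bash
cat > m.py <<'E'
from h import *
T=np.load('top0.npz');S=np.load('side0.npz')
t=cv2.resize(T['c'][150:290,140:440],None,fx=2.6,fy=2.6,interpolation=cv2.INTER_CUBIC)
cv2.imwrite('pics/crop_t.png',t)
s=cv2.resize(S['c'][150:350,170:370],None,fx=3,fy=3,interpolation=cv2.INTER_CUBIC)
cv2.imwrite('pics/crop_s.png',s)
W=T['W']
for u,v in [(332,192),(315,150),(332,182),(178,225),(262,220),(240,271),(408,193),(168,172),(180,132),(312,275),(384,153)]:
    print((u,v),np.round(W[v,u],3))
ws=S['W']
for u,v in [(257,200),(257,185),(263,175),(338,250),(216,290),(232,240)]: print('s',(u,v),np.round(ws[v,u],3))
E
python3 m.py
```

```text
(332, 192) [ 0.506 -0.376  0.006]
(315, 150) [ 0.601 -0.343 -0.   ]
(332, 182) [ 0.513 -0.369  0.074]
(178, 225) [ 0.441 -0.047  0.007]
(262, 220) [ 0.449 -0.226  0.005]
(240, 271) [ 0.342 -0.179  0.003]
(408, 193) [ 0.502 -0.54   0.004]
(168, 172) [ 0.545 -0.036  0.055]
(180, 132) [ 0.642 -0.05   0.02 ]
(312, 275) [ 0.332 -0.328  0.02 ]
(384, 153) [ 0.585 -0.487  0.028]
s (257, 200) [ 0.494 -0.353  0.05 ]
s (257, 185) [ 0.494 -0.354  0.085]
s (263, 175) [ 0.483 -0.387  0.094]
s (338, 250) [ 0.338 -0.171  0.047]
s (216, 290) [ 0.527 -0.026  0.065]
s (232, 240) [ 0.527 -0.196  0.046]
```

```bash
cat > m2.py <<'E'
from h import *
A=np.concatenate([np.load(f'{n}0.npz')['W'].reshape(-1,3) for n in ['top','side']])
A=A[~np.isnan(A).any(1)]
# height map, 2mm
x0,x1,y0,y1=0.1,0.9,-0.7,0.3
A=A[(A[:,0]>x0)&(A[:,0]<x1)&(A[:,1]>y0)&(A[:,1]<y1)&(A[:,2]>0.006)&(A[:,2]<.3)]
g=np.zeros((500,400),np.float32)
i=((A[:,1]-y0)/.002).astype(int);j=((A[:,0]-x0)/.002).astype(int)
np.maximum.at(g,(i,j),A[:,2])
cv2.imwrite('pics/hm.png',cv2.applyColorMap(np.clip(g*2200,0,255).astype(np.uint8),cv2.COLORMAP_JET))
E
python3 m2.py
```

```text
(no output)
```

View pics/hm.png

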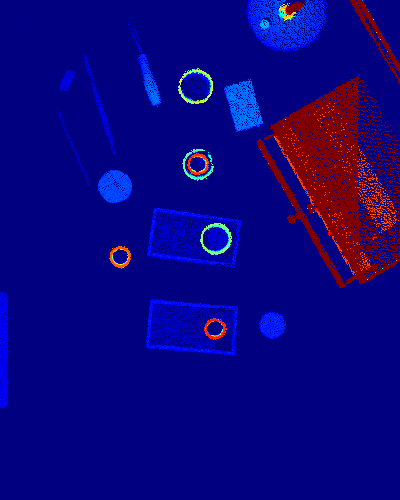

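View pics/crop_t.png

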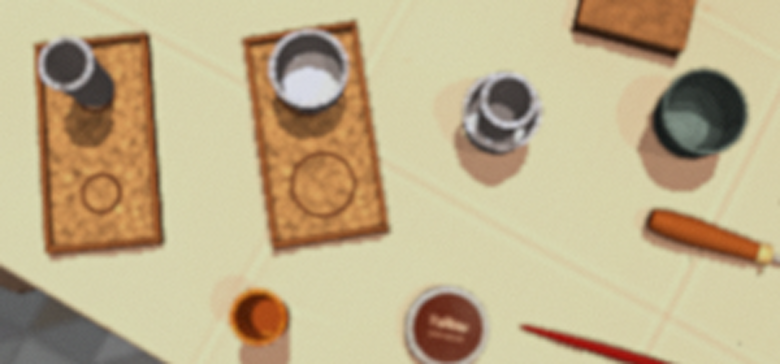

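View pics/crop_s.png

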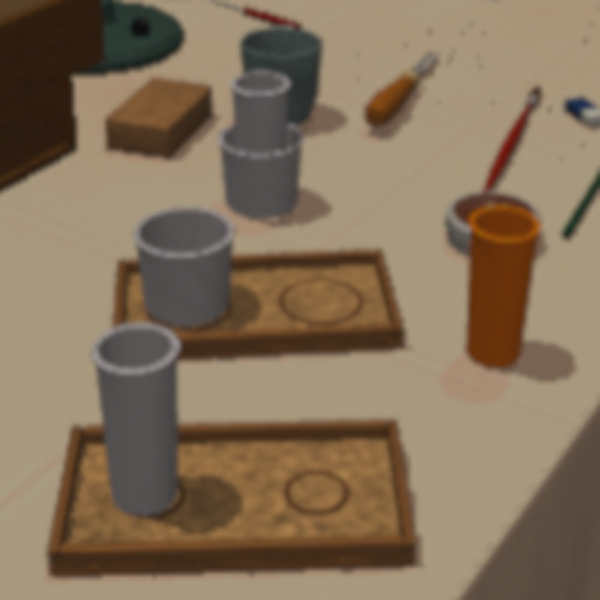

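The crops confirm that the grey slim cup stands in the wide one (top crop at (508,110)) and that the orange one is separate. Both trays have their −x ring free, on the near (small-x) side. Next I fit the circles and rectangles.

```bash
cat > m3.py <<'E'
from h import *
from scipy.optimize import least_squares
def run(tag='0',cams_=('top','side')):
  for n in cams_:
    W=np.load(f'{n}{tag}.npz')['W'].reshape(-1,3);W=W[~np.isnan(W).any(1)]
    print(n)
    for nm,cx,cy,r,zl,zh in [('slim',.495,-.374,.020,.088,.104),('wide',.495,-.374,.030,.047,.06),('slimmate',.531,-.043,.020,.090,.105),('widemate',.532,-.223,.030,.053,.066),('orange',.340,-.186,.02,.084,.1),('water',.491,-.528,.034,.06,.075)]:
        d=np.hypot(W[:,0]-cx,W[:,1]-cy)
        P=W[(W[:,2]>zl)&(W[:,2]<zh)&(d<r+.012)&(d>r-.012)]
        if len(P)<8: print(nm,len(P));continue
        f=lambda q:np.hypot(P[:,0]-q[0],P[:,1]-q[1])-r+.00125
        s=least_squares(f,[cx,cy],loss='soft_l1',f_scale=.002)
        print(nm,len(P),np.round(s.x,4),'rms',round(float(np.std(f(s.x))),4),'z',np.round(np.percentile(P[:,2],[50,95]),4))
    for nm,cx,cy in [('slimrow',.485,-.045),('widerow',.49,-.227)]:
        P=W[(abs(W[:,0]-cx)<.11)&(abs(W[:,1]-cy)<.07)&(W[:,2]>.012)&(W[:,2]<.0185)]
        rc=cv2.minAreaRect((P[:,:2]*1000).astype(np.float32));print(nm,len(P),rc)
if __name__=='__main__': run()
E
python3 m3.py
```

```text
top
slim 139 [ 0.4966 -0.3711] rms 0.0012 z [0.0957 0.0981]
wide 149 [ 0.4963 -0.3714] rms 0.004 z [0.0536 0.0572]
slimmate 145 [ 0.5307 -0.0425] rms 0.0013 z [0.0974 0.1001]
widemate 194 [ 0.5317 -0.2234] rms 0.0012 z [0.0593 0.0617]
orange 143 [ 0.3407 -0.1869] rms 0.0012 z [0.0919 0.0936]
water 191 [ 0.4921 -0.5262] rms 0.001 z [0.0665 0.0694]
slimrow 678 ((484.7359313964844, -45.38538360595703), (177.6369171142578, 96.6891098022461), 4.829558372497559)
widerow 724 ((489.06280517578125, -225.0294189453125), (176.5495147705078, 96.11750030517578), 8.056903839111328)
side
slim 120 [ 0.4961 -0.3714] rms 0.0013 z [0.0922 0.0946]
wide 179 [ 0.4951 -0.3784] rms 0.0054 z [0.0514 0.0583]
slimmate 284 [ 0.5296 -0.0418] rms 0.0012 z [0.095  0.0976]
widemate 201 [ 0.5314 -0.2214] rms 0.0012 z [0.0569 0.0586]
orange 179 [ 0.3403 -0.185 ] rms 0.0013 z [0.0887 0.0907]
water 133 [ 0.4915 -0.5265] rms 0.0014 z [0.0634 0.066 ]
slimrow 1158 ((484.5530700683594, -45.509159088134766), (176.5310821533203, 98.93461608886719), 4.705286979675293)
widerow 508 ((488.24169921875, -223.61175537109375), (175.71585083007812, 99.1534423828125), 8.577641487121582)
```

```bash
cat > g.py <<'E'
# g.py x y z yawdeg n : prints shift in present tool axes to target, and turn about tool x so that jaws (tool y) lie at world azimuth yaw (mod 180)
import sys
from h import *
o=manip.get_obs();Rm=rot(o['ee_rot']);p=np.array(o['position'])
x,y,z,yw=map(float,sys.argv[1:5])
az=np.degrees(np.arctan2(Rm[1,1],Rm[0,1]))
dy=(yw-az+90)%180-90
print('t',o['clock'],'pos',np.round(p,4),'jaw az',round(az,2),'tool x',np.round(Rm[:,0],3),'need world turn',round(dy,1),'deg -> tool x turn',round(-np.radians(dy),3))
d=np.array([x,y,z])-p
print('shift mm, tool axes:',np.round(Rm.T@d*1000,1),'world',np.round(d*1000,1),'len',round(np.linalg.norm(d)*1000))
b=np.cross(np.array([0,0,-1.]),Rm[:,1]);
print('joints',np.round(o['joint_pos'],2),'F',np.round(o['ft_force'],1),'w',round(o['grip_width'],3),'tilt fix rotvec tool',np.round(Rm.T@np.cross(Rm[:,0],[0,0,-1]),4))
E
python3 g.py .35 .28 .23 90
python3 - <<'E'
from h import *
W=np.load('top0.npz')['W'].reshape(-1,3)
Q=W[(W[:,0]<.75)&(W[:,1]>-.5)&(W[:,1]<.3)&(W[:,2]>.1)];print(len(Q),np.nanmax(Q,0),np.nanmin(Q,0))
Q=W[(W[:,0]>.2)&(W[:,0]<.9)&(W[:,1]<-.5)&(W[:,2]>.12)];print(len(Q),np.nanmax(Q,0),np.nanmin(Q,0))
E
```

```text
t 0.6 pos [0.1545 0.6056 0.2313] jaw az 75.69 tool x [-0.  0. -1.] need world turn 14.3 deg -> tool x turn -0.25
shift mm, tool axes: [   1.3 -267.2  269.9] world [ 195.5 -325.6   -1.3] len 380
joints [-1.34  0.33 -0.06  1.46  0.02  1.35 -0.09] F [-0.8 -0.1  0.7] w 1.002 tilt fix rotvec tool [-0.     -0.     -0.0001]
8075 [0.74999979 0.02073894 0.22509982] [ 0.06929532 -0.49988916  0.10001667]
5685 [ 0.88472003 -0.50000992  0.47066969] [ 0.59624652 -0.84839517  0.12005175]
```

```bash
python3 -m handwheel '0 -33.4 33.7 0 0 0 85; 0 -33.4 33.7 0 0 0 85; 0 -33.4 33.7 0 0 0 85; 0 -33.4 33.7 0 0 0 85; 0 -33.4 33.7 0 0 0 85; 0 -33.4 33.7 0 0 0 85; 0 -33.4 33.7 0 0 0 85; 0 -33.4 33.7 0 0 0 85' 30; python3 g.py .45 0 .23 75.7
```

```text
clock: 1.4
position: [0.3504, 0.2783, 0.2316]
ee_rot: [0.088, 0.701, -0.088, 0.702]
ft_force: [0.5, 0.7, 0.5]
grip_width: 0.997
t 1.4 pos [0.3504 0.2783 0.2316] jaw az 75.69 tool x [ 0.     0.001 -1.   ] need world turn 0.0 deg -> tool x turn -0.0
shift mm, tool axes: [   1.4 -245.   165.3] world [  99.6 -278.3   -1.6] len 296
joints [-0.97 -0.07  0.19  1.91  0.01  1.3   0.54] F [0.5 0.7 0.5] w 0.997 tilt fix rotvec tool [-0.      0.0002 -0.001 ]
```

```bash
python3 -m handwheel '0 -35 23.6 0 0 0 85; 0 -35 23.6 0 0 0 85; 0 -35 23.6 0 0 0 85; 0 -35 23.6 0 0 0 85; 0 -35 23.6 0 0 0 85; 0 -35 23.6 0 0 0 85; 0 -35 23.6 0 0 0 85'; python3 g.py .4963 -.3712 .23 75.7
```

```text
clock: 2.1
position: [0.4495, 0.0001, 0.2316]
ee_rot: [0.088, 0.701, -0.088, 0.702]
ft_force: [1.4, 0.3, -0.2]
grip_width: 0.996
t 2.1 pos [4.495e-01 1.000e-04 2.316e-01] jaw az 75.69 tool x [ 0.001  0.001 -1.   ] need world turn 0.0 deg -> tool x turn -0.0
shift mm, tool axes: [   1.4 -348.2  137.1] world [  46.8 -371.3   -1.6] len 374
joints [-0.7  -0.1   0.57  1.92  0.06  1.3   1.17] F [ 1.4  0.3 -0.2] w 0.996 tilt fix rotvec tool [ 0.      0.0007 -0.001 ]
```

```bash
python3 -m handwheel '0 -43.5 17.1 0 0 0 85; 0 -43.5 17.1 0 0 0 85; 0 -43.5 17.1 0 0 0 85; 0 -43.5 17.1 0 0 0 85; 0 -43.5 17.1 0 0 0 85; 0 -43.5 17.1 0 0 0 85; 0 -43.5 17.1 0 0 0 85; 0 -43.5 17.1 0 0 0 85'; python3 g.py .4963 -.3712 .1 75.7
```

```text
clock: 2.9
position: [0.4963, -0.3707, 0.2311]
ee_rot: [0.088, 0.702, -0.087, 0.702]
ft_force: [1.6, 0.9, 1.2]
grip_width: 0.996
t 2.9 pos [ 0.4963 -0.3707  0.2311] jaw az 75.78 tool x [ 0.  0. -1.] need world turn -0.1 deg -> tool x turn 0.001
shift mm, tool axes: [ 1.311e+02 -5.000e-01  1.000e-01] world [   0.    -0.5 -131.1] len 131
joints [-0.11  0.42  0.9   1.52 -0.34  1.36  2.15] F [1.6 0.9 1.2] w 0.996 tilt fix rotvec tool [ 0.      0.0003 -0.0002]
```

```bash
python3 -m handwheel '40 0 0 0 0 0 70; 40 0 0 0 0 0 70; 30 -0.5 0 0 0 0 70; 0 0 0 0 0 0 70'
python3 - <<'E'
from h import *
ims=[cams.camera(n)['color'] for n in ('top','side')]
a=cv2.resize(ims[0][130:270,240:430],None,fx=2,fy=2);b=cv2.resize(ims[1][80:280,160:360],None,fx=2,fy=2)
c=np.zeros((400,790,3),np.uint8);c[:280,:380]=a;c[:,390:]=b;cv2.imwrite('pics/p1.png',c)
E
```

```text
clock: 3.3
position: [0.4938, -0.3681, 0.1174]
ee_rot: [0.089, 0.704, -0.087, 0.699]
ft_force: [0.4, 0.1, 0.3]
grip_width: 0.82
```

View pics/p1.png

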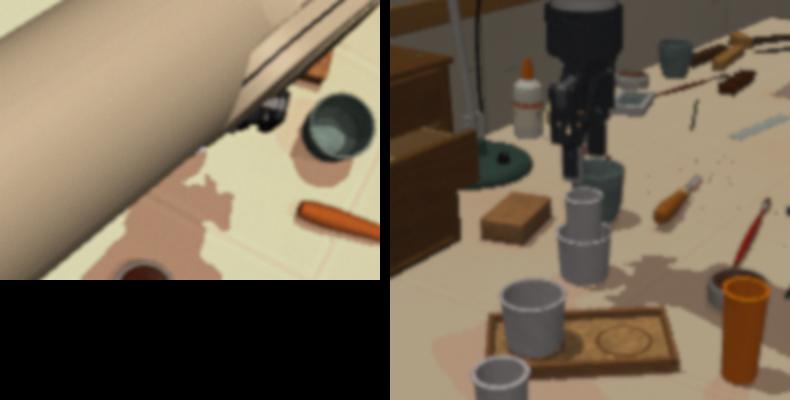

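The fingers straddle above the slim rim (side crop at (585,175)). The measured pose drifted about 3 mm, so I check it.

```bash
python3 -m handwheel '0 0 0 0 0 0 60; 0 0 0 0 0 0 60'; python3 g.py .4963 -.3712 .06 75.7
```

```text
clock: 3.6
position: [0.4965, -0.3702, 0.1232]
ee_rot: [0.088, 0.701, -0.088, 0.703]
ft_force: [-0.2, 0.7, 0.6]
grip_width: 0.702
t 3.6 pos [ 0.4965 -0.3702  0.1232] jaw az 75.7 tool x [ 0.003 -0.001 -1.   ] need world turn -0.0 deg -> tool x turn 0.0
shift mm, tool axes: [63.2 -1.  -0.1] world [ -0.2  -1.  -63.2] len 63
joints [-0.07  0.51  0.85  1.65 -0.41  1.17  2.2 ] F [-0.2  0.7  0.6] w 0.702 tilt fix rotvec tool [0.     0.0028 0.0004]
```

```bash
python3 -m handwheel '15 -0.5 0 0 0 0 60; 15 0 0 0 0 0 60; 15 0 0 0 0 0 60; 10 0 0 0 0 0 60; 6 0 0 0 0 0 60; 0 0 0 0 0 0 60; 0 0 0 0 0 0 60'; python3 g.py .4963 -.3712 .06 75.7
python3 - <<'E'
from h import *
b=cams.camera('side')['color'];cv2.imwrite('pics/p2.png',cv2.resize(b[100:250,170:370],None,fx=4,fy=4))
E
```

```text
clock: 4.3
position: [0.4955, -0.3704, 0.0605]
ee_rot: [0.088, 0.702, -0.088, 0.702]
ft_force: [-0.0, 0.0, -0.1]
grip_width: 0.706
t 4.3 pos [ 0.4955 -0.3704  0.0605] jaw az 75.68 tool x [ 0. -0. -1.] need world turn 0.0 deg -> tool x turn -0.0
shift mm, tool axes: [ 0.5 -0.6  0.9] world [ 0.8 -0.8 -0.5] len 1
joints [-0.03  0.59  0.8   1.69 -0.47  1.06  2.24] F [-0.   0.  -0.1] w 0.706 tilt fix rotvec tool [-0.      0.0002  0.0002]
```

View pics/p2.png

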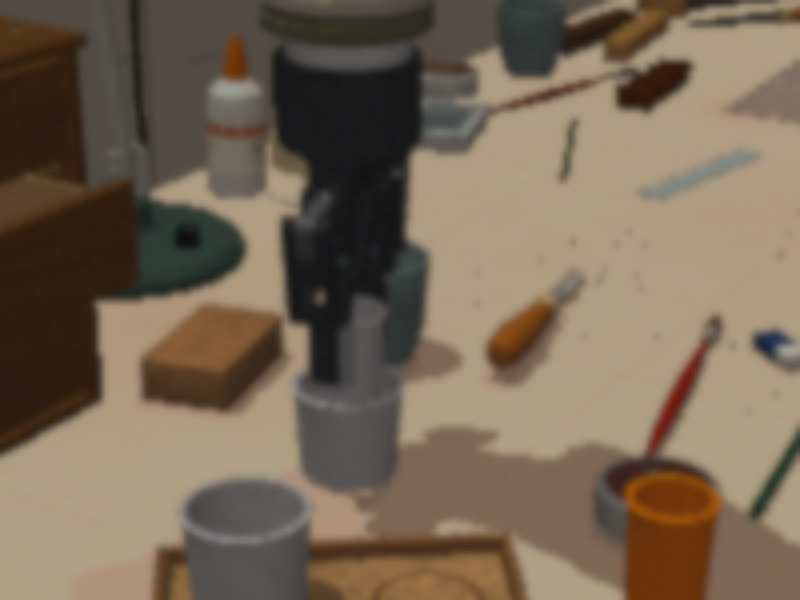

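```bash
python3 -m handwheel '0 -0.6 0.9 0 0 0 50; 0 0 0 0 0 0 44; 0 0 0 0 0 0 30; 0 0 0 0 0 0 30; 0 0 0 0 0 0 30; 0 0 0 0 0 0 30' 30; python3 g.py .4963 -.3712 .06 75.7
```

```text
clock: 4.95
position: [0.4965, -0.3713, 0.0608]
ee_rot: [0.088, 0.701, -0.088, 0.702]
ft_force: [-0.4, -0.8, 5.1]
grip_width: 0.447
t 4.95 pos [ 0.4965 -0.3713  0.0608] jaw az 75.68 tool x [ 0.001 -0.    -1.   ] need world turn 0.0 deg -> tool x turn -0.0
shift mm, tool axes: [ 0.8  0.  -0.2] world [-0.2  0.1 -0.8] len 1
joints [-0.03  0.59  0.8   1.69 -0.47  1.06  2.24] F [-0.4 -0.8  5.1] w 0.447 tilt fix rotvec tool [0.     0.0009 0.0002]
```

```bash
python3 -m handwheel '-5 0 0 0 0 0 30; -10 0 0 0 0 0 30; -15 0 0 0 0 0 30; -20 0 0 0 0 0 30; -25 0 0 0 0 0 30; -25 0 0 0 0 0 30; -20 0 0 0 0 0 30; 0 0 0 0 0 0 30'; python3 g.py .4428 -.0489 .18 75.7
python3 - <<'E'
from h import *
c=cams.camera('side');b=c['color'];cv2.imwrite('pics/p3.png',cv2.resize(b[80:250,170:370],None,fx=4,fy=3.5));np.savez('side3.npz',W=cloud(c),c=b)
E
```

```text
clock: 5.75
position: [0.4972, -0.3721, 0.1842]
ee_rot: [0.088, 0.7, -0.089, 0.703]
ft_force: [-0.5, 0.2, -0.9]
grip_width: 0.448
t 5.75 pos [ 0.4972 -0.3721  0.1842] jaw az 75.68 tool x [ 0.004 -0.002 -1.   ] need world turn 0.0 deg -> tool x turn -0.0
shift mm, tool axes: [   3.2  299.7 -132.7] world [-54.4 323.2  -4.2] len 328
joints [-0.09  0.46  0.88  1.58 -0.37  1.27  2.17] F [-0.5  0.2 -0.9] w 0.448 tilt fix rotvec tool [-0.      0.0049  0.0012]
```

View pics/p3.png

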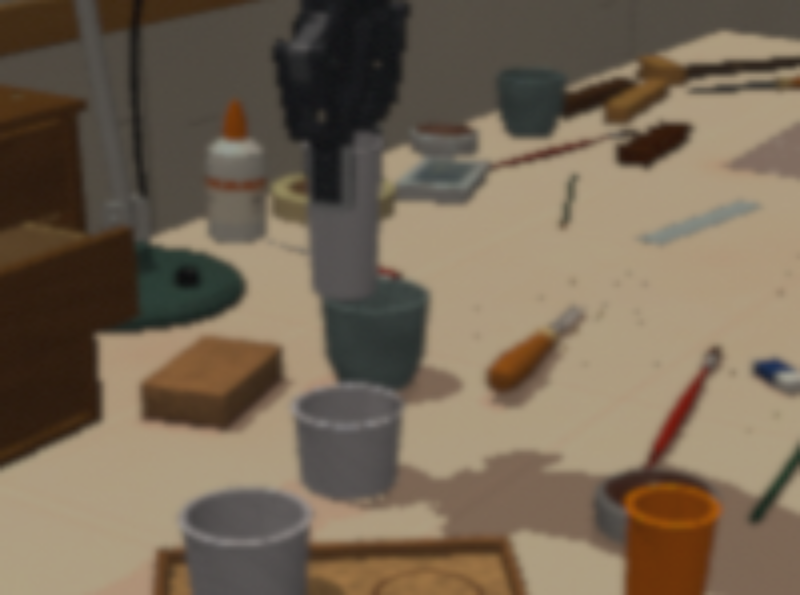

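Slim cup is out and upright at (345,220); the wide cup stayed at (348,440). I carry it to the slim row.

```bash
python3 -m handwheel '0 25 -11 0 0 0 30; 0 42 -18.6 0 0 0 30; 0 42 -18.6 0 0 0 30; 0 42 -18.6 0 0 0 30; 0 42 -18.6 0 0 0 30; 0 42 -18.6 0 0 0 30; 0 40 -18 0 0 0 30; 0 25 -11 0 0 0 30'; python3 -m handwheel '0 0 0 0 0 0 30; 0 0 0 0 0 0 30'; python3 g.py .4428 -.0489 .067 75.7
```

```text
clock: 6.6
position: [0.4403, -0.0441, 0.18]
ee_rot: [0.087, 0.702, -0.086, 0.702]
ft_force: [1.8, -0.6, -0.3]
grip_width: 0.451
clock: 6.8
position: [0.4411, -0.0473, 0.18]
ee_rot: [0.088, 0.702, -0.088, 0.701]
ft_force: [0.1, -1.2, -0.6]
grip_width: 0.447
t 6.8 pos [ 0.4411 -0.0473  0.18  ] jaw az 75.76 tool x [-0.  0. -1.] need world turn -0.1 deg -> tool x turn 0.001
shift mm, tool axes: [113.   -1.1   2. ] world [   1.7   -1.6 -113. ] len 113
joints [-0.78 -0.09  0.76  2.02  0.07  1.19  1.28] F [ 0.1 -1.2 -0.6] w 0.447 tilt fix rotvec tool [ 0.     -0.0005 -0.0001]
```

```bash
python3 -m handwheel '20 -1 2 0 0 0 30; 25 0 0 0 0 0 30; 25 0 0 0 0 0 30; 20 0 0 0 0 0 30; 13 0 0 0 0 0 30; 6 0 0 0 0 0 30; 0 0 0 0 0 0 30; 0 0 0 0 0 0 30'; python3 g.py .4428 -.0489 .063 75.7
python3 - <<'E'
from h import *
c=cams.camera('side');b=c['color'];cv2.imwrite('pics/p4.png',cv2.resize(b[190:350,170:370],None,fx=4,fy=3.5))
E
```

```text
clock: 7.6
position: [0.4435, -0.0495, 0.0718]
ee_rot: [0.088, 0.701, -0.089, 0.702]
ft_force: [0.3, -0.0, -0.3]
grip_width: 0.451
t 7.6 pos [ 0.4435 -0.0495  0.0718] jaw az 75.63 tool x [ 0. -0. -1.] need world turn 0.1 deg -> tool x turn -0.001
shift mm, tool axes: [ 8.8  0.4 -0.8] world [-0.7  0.6 -8.8] len 9
joints [-0.75  0.12  0.81  2.13 -0.1   0.93  1.43] F [ 0.3 -0.  -0.3] w 0.451 tilt fix rotvec tool [0.     0.0005 0.0001]
```

View pics/p4.png

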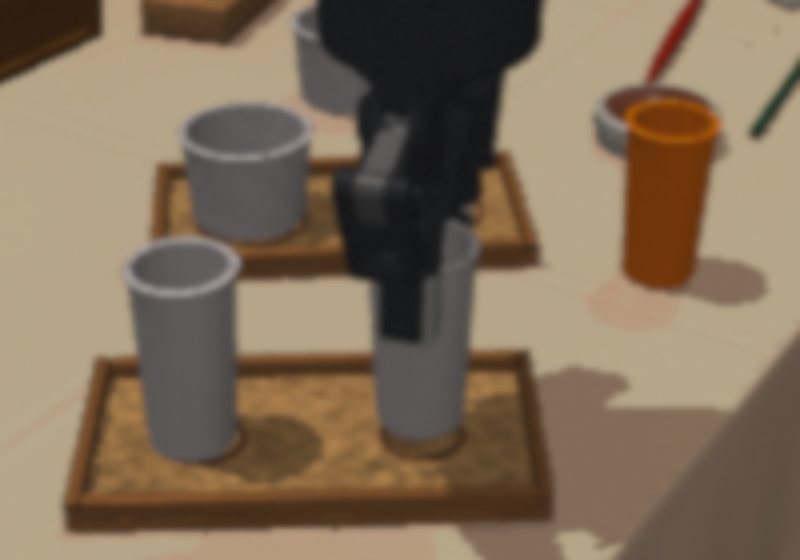

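Slim cup hovers just above its ring (foot at (420,425), ring at (420,440)), with its mate untouched. I lower it in small steps.

```bash
python3 -m handwheel '3 0 0 0 0 0 30; 2 0 0 0 0 0 30; 2 0 0 0 0 0 30; 0 0 0 0 0 0 30; 0 0 0 0 0 0 30'; python3 -m handwheel '1 0 0 0 0 0 30; 0 0 0 0 0 0 30; 0 0 0 0 0 0 30'
```

```text
clock: 8.15
position: [0.4431, -0.0489, 0.0643]
ee_rot: [0.088, 0.702, -0.088, 0.702]
ft_force: [0.1, 0.6, -0.0]
grip_width: 0.448
clock: 8.45
position: [0.4432, -0.0488, 0.0633]
ee_rot: [0.088, 0.702, -0.088, 0.702]
ft_force: [-1.6, 0.8, -0.3]
grip_width: 0.448
```

```bash
python3 -m handwheel '1 0 0 0 0 0 30; 0 0 0 0 0 0 30; 0 0 0 0 0 0 30'; python3 -m handwheel '0.5 0 0 0 0 0 30; 0 0 0 0 0 0 30; 0 0 0 0 0 0 30'
```

```text
clock: 8.75
position: [0.4436, -0.049, 0.0626]
ee_rot: [0.088, 0.701, -0.088, 0.702]
ft_force: [-1.0, -0.7, 5.1]
grip_width: 0.449
clock: 9.05
position: [0.444, -0.0491, 0.0626]
ee_rot: [0.088, 0.701, -0.088, 0.702]
ft_force: [-1.8, -1.1, 10.7]
grip_width: 0.451
```

```bash
python3 -m handwheel '-0.8 0 0 0 0 0 38; 0 0 0 0 0 0 41; 0 0 0 0 0 0 45; 0 0 0 0 0 0 50; 0 0 0 0 0 0 58; 0 0 0 0 0 0 58; 0 0 0 0 0 0 58'; python3 -m handwheel '-5 0 0 0 0 0 58; -15 0 0 0 0 0 58; -30 0 0 0 0 0 58; -40 0 0 0 0 0 58; -40 0 0 0 0 0 70; 0 0 0 0 0 0 70'; python3 g.py .4963 -.3712 .2 75.7;python3 - <<'E'
from h import *
c=cams.camera('side');b=c['color'];cv2.imwrite('pics/p5.png',cv2.resize(b[150:350,170:370],None,fx=3,fy=3));np.savez('side5.npz',W=cloud(c),c=b)
W=cloud(c).reshape(-1,3);W=W[~np.isnan(W).any(1)]
from scipy.optimize import least_squares
for nm,cx,cy,r,zl,zh in [('slim',.443,-.049,.02,.088,.104),('slimmate',.530,-.042,.02,.088,.104),('wide',.496,-.371,.03,.045,.06)]:
    d=np.hypot(W[:,0]-cx,W[:,1]-cy);P=W[(W[:,2]>zl)&(W[:,2]<zh)&(abs(d-r)<.012)]
    f=lambda q:np.hypot(P[:,0]-q[0],P[:,1]-q[1])-r+.00125
    s=least_squares(f,[cx,cy],loss='soft_l1',f_scale=.002);print(nm,len(P),s.x,np.std(f(s.x)),np.percentile(P[:,2],95))
E
```

```text
clock: 9.75
position: [0.4432, -0.0488, 0.0626]
ee_rot: [0.088, 0.702, -0.088, 0.702]
ft_force: [0.5, 0.8, 0.3]
grip_width: 0.678
clock: 10.35
position: [0.4457, -0.049, 0.1975]
ee_rot: [0.09, 0.699, -0.087, 0.704]
ft_force: [-0.1, -0.1, 0.1]
grip_width: 0.819
t 10.35 pos [ 0.4457 -0.049   0.1975] jaw az 75.65 tool x [ 0.008  0.002 -1.   ] need world turn 0.0 deg -> tool x turn -0.001
shift mm, tool axes: [  -2.9 -299.6  128.8] world [  50.6 -322.2    2.5] len 326
joints [-0.8  -0.11  0.78  1.99  0.08  1.23  1.27] F [-0.1 -0.1  0.1] w 0.819 tilt fix rotvec tool [ 0.      0.0068 -0.0043]
slim 319 [ 0.44303382 -0.0492893 ] 0.001124787508421471 0.096455861393077
slimmate 341 [ 0.52967223 -0.04184322] 0.0011279164830210547 0.09730908988290304
wide 100 [ 0.49510362 -0.37103684] 0.0015620194642429572 0.052479685568117045
```

View pics/p5.png

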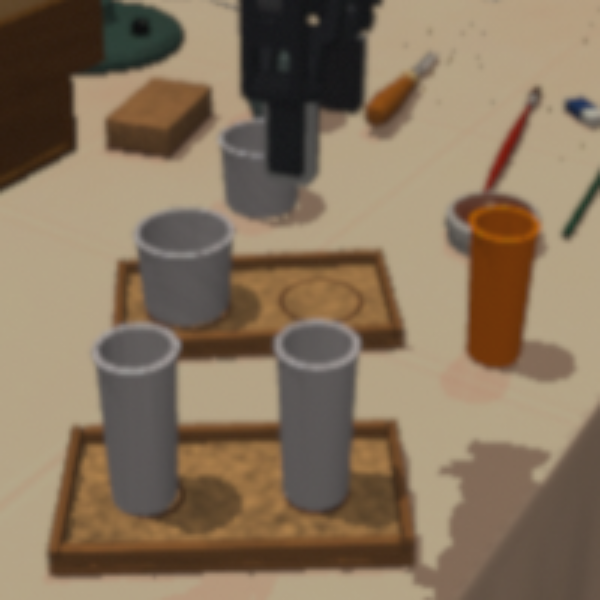

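Both slim cups stand in the slim row at (137,430) and (317,430). I go to the wide cup and refit it on the way, from the unoccluded picture side3.

```bash
python3 - <<'E'
from h import *
from scipy.optimize import least_squares
W=np.load('side3.npz')['W'].reshape(-1,3);W=W[~np.isnan(W).any(1)]
cx,cy,r=.496,-.371,.03
d=np.hypot(W[:,0]-cx,W[:,1]-cy);P=W[(W[:,2]>.045)&(W[:,2]<.06)&(abs(d-r)<.008)]
f=lambda q:np.hypot(P[:,0]-q[0],P[:,1]-q[1])-r+.00125
s=least_squares(f,[cx,cy],loss='soft_l1',f_scale=.002);print(len(P),s.x,np.std(f(s.x)),np.percentile(P[:,2],95))
E
python3 -m handwheel '0 -25 11 0 0 0 85; 0 -42 17.8 0 0 0 85; 0 -42 17.8 0 0 0 85; 0 -42 17.8 0 0 0 85; 0 -42 17.8 0 0 0 85; 0 -42 17.8 0 0 0 85; 0 -40 17.8 0 0 0 85; 0 -25 11 0 0 0 85';  python3 -m handwheel '0 0 0 0 0 0 85; 0 0 0 0 0 0 85'; python3 g.py .4958 -.3710 .012 75.7
```

```text
190 [ 0.49574963 -0.37076982] 0.001563327921479654 0.05258770687668851
clock: 11.2
position: [0.4926, -0.3745, 0.1909]
ee_rot: [0.089, 0.702, -0.089, 0.7]
ft_force: [1.0, 0.1, 0.5]
grip_width: 0.991
clock: 11.4
position: [0.4928, -0.3719, 0.1914]
ee_rot: [0.089, 0.702, -0.089, 0.701]
ft_force: [0.4, 1.2, 0.2]
grip_width: 0.997
t 11.4 pos [ 0.4928 -0.3719  0.1914] jaw az 75.57 tool x [-0.002  0.    -1.   ] need world turn 0.1 deg -> tool x turn -0.002
shift mm, tool axes: [179.4   1.7   3. ] world [   3.     0.9 -179.4] len 179
joints [-0.15  0.49  0.98  1.58 -0.41  1.3   2.21] F [0.4 1.2 0.2] w 0.997 tilt fix rotvec tool [-0.     -0.0022  0.0004]
```

```bash
python3 -m handwheel '25 1.5 3 0 0 0 85; 35 0 0 0 0 0 85; 35 0 0 0 0 0 85; 20 0 0 0 0 0 85; 0 0 0 0 0 0 85; 0 0 0 0 0 0 85; 0 0 0 0 0 0 85'; python3 g.py .4958 -.3710 .012 75.7
```

```text
clock: 12.1
position: [0.4979, -0.3707, 0.0792]
ee_rot: [0.088, 0.701, -0.088, 0.702]
ft_force: [-0.4, 0.2, 0.7]
grip_width: 0.997
t 12.1 pos [ 0.4979 -0.3707  0.0792] jaw az 75.72 tool x [ 0.002 -0.001 -1.   ] need world turn -0.0 deg -> tool x turn 0.0
shift mm, tool axes: [67.2 -0.8 -2.1] world [ -2.1  -0.3 -67.2] len 67
joints [-0.1   0.6   0.89  1.68 -0.51  1.11  2.27] F [-0.4  0.2  0.7] w 0.997 tilt fix rotvec tool [-0.      0.0021  0.0002]
```

```bash
python3 -m handwheel '15 -0.4 -1 0 0 0 85; 15 0 0 0 0 0 85; 15 0 0 0 0 0 85; 12 0 0 0 0 0 85; 7 0 0 0 0 0 85; 0 0 0 0 0 0 85; 0 0 0 0 0 0 85; 0 0 0 0 0 0 85'; python3 g.py .4958 -.3710 .012 75.7
python3 - <<'E'
from h import *
b=cams.camera('side')['color'];cv2.imwrite('pics/p6.png',cv2.resize(b[100:250,170:370],None,fx=4,fy=4))
E
```

```text
clock: 12.9
position: [0.4963, -0.3712, 0.0142]
ee_rot: [0.088, 0.701, -0.088, 0.702]
ft_force: [0.2, 0.2, -0.1]
grip_width: 0.995
t 12.9 pos [ 0.4963 -0.3712  0.0142] jaw az 75.68 tool x [ 0.001 -0.    -1.   ] need world turn 0.0 deg -> tool x turn -0.0
shift mm, tool axes: [ 2.2  0.  -0.6] world [-0.5  0.2 -2.2] len 2
joints [-0.05  0.68  0.83  1.72 -0.58  1.01  2.31] F [ 0.2  0.2 -0.1] w 0.995 tilt fix rotvec tool [-0.      0.0009  0.0003]
```

View pics/p6.png

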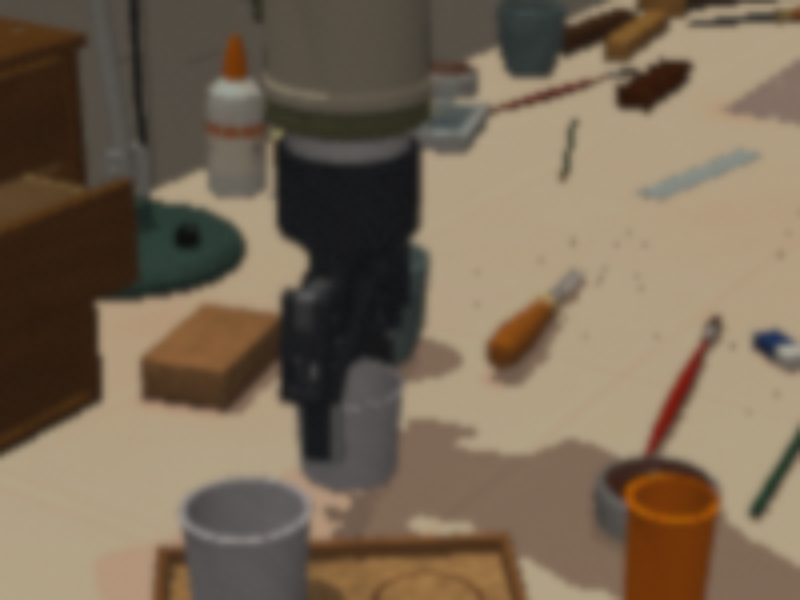

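The fingers straddle the wide cup, so I close on it.

```bash
python3 -m handwheel '0 0 -0.5 0 0 0 72; 0 0 0 0 0 0 64; 0 0 0 0 0 0 50; 0 0 0 0 0 0 50; 0 0 0 0 0 0 50; 0 0 0 0 0 0 50' 30; python3 g.py .4958 -.371 .012 75.7; python3 -m handwheel '-5 0 0 0 0 0 50; -10 0 0 0 0 0 50; -20 0 0 0 0 0 50; -25 0 0 0 0 0 50; -30 0 0 0 0 0 50; -30 0 0 0 0 0 50; 0 0 0 0 0 0 50; 0 0 0 0 0 0 50'; python3 g.py .4471 -.2305 .133 75.7
python3 - <<'E'
from h import *
c=cams.camera('side');b=c['color'];cv2.imwrite('pics/p7.png',cv2.resize(b[100:250,170:370],None,fx=4,fy=4))
E
```

```text
clock: 13.55
position: [0.4958, -0.3708, 0.0141]
ee_rot: [0.088, 0.701, -0.088, 0.702]
ft_force: [-1.2, 1.0, 5.4]
grip_width: 0.673
t 13.55 pos [ 0.4958 -0.3708  0.0141] jaw az 75.69 tool x [ 0.001 -0.    -1.   ] need world turn 0.0 deg -> tool x turn -0.0
shift mm, tool axes: [ 2.1 -0.2  0.1] world [ 0.  -0.2 -2.1] len 2
joints [-0.05  0.68  0.83  1.72 -0.58  1.01  2.31] F [-1.2  1.   5.4] w 0.673 tilt fix rotvec tool [ 0.      0.0006 -0.0001]
clock: 14.35
position: [0.4958, -0.3708, 0.1344]
ee_rot: [0.088, 0.701, -0.088, 0.702]
ft_force: [0.7, 1.0, -0.9]
grip_width: 0.67
t 14.35 pos [ 0.4958 -0.3708  0.1344] jaw az 75.69 tool x [ 0.001 -0.    -1.   ] need world turn 0.0 deg -> tool x turn -0.0
shift mm, tool axes: [  1.3 123.9 -81.8] world [-48.7 140.3  -1.4] len 148
joints [-0.13  0.54  0.94  1.64 -0.46  1.2   2.24] F [ 0.7  1.  -0.9] w 0.67 tilt fix rotvec tool [ 0.      0.0014 -0.0001]
```

View pics/p7.png

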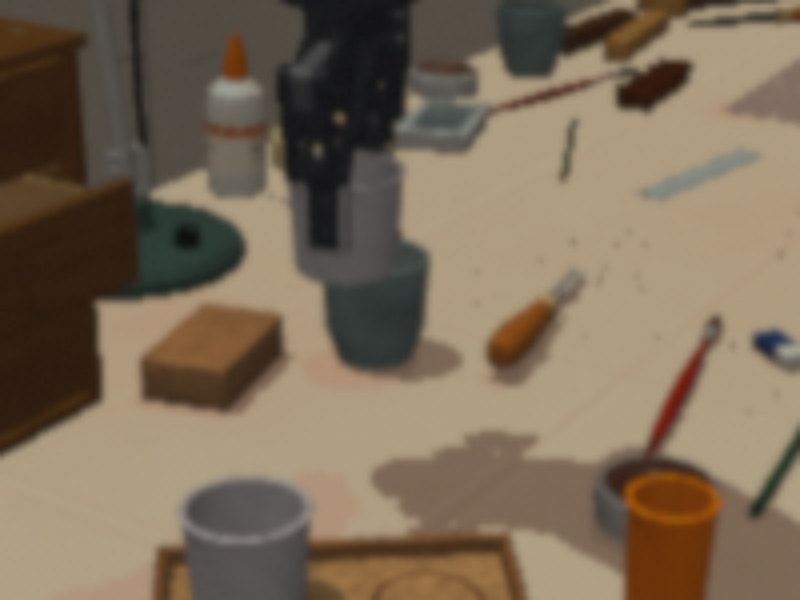

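The wide cup is held upright, clear of the water cup behind it. I move it over the free ring.

```bash
python3 -m handwheel '0 20 -13 0 0 0 50; 0 28 -18.5 0 0 0 50; 0 28 -18.5 0 0 0 50; 0 28 -18.5 0 0 0 50; 0 20 -13.3 0 0 0 50; 0 0 0 0 0 0 50; 0 0 0 0 0 0 50; 0 0 0 0 0 0 50'; python3 g.py .4471 -.2305 .030 75.7
```

```text
clock: 15.2
position: [0.4468, -0.2311, 0.1334]
ee_rot: [0.088, 0.702, -0.089, 0.701]
ft_force: [0.2, -0.9, 0.4]
grip_width: 0.674
t 15.2 pos [ 0.4468 -0.2311  0.1334] jaw az 75.65 tool x [-0.    -0.001 -1.   ] need world turn 0.1 deg -> tool x turn -0.001
shift mm, tool axes: [1.034e+02 7.000e-01 1.000e-01] world [   0.3    0.6 -103.4] len 103
joints [-0.57  0.24  1.08  1.94 -0.23  1.1   1.93] F [ 0.2 -0.9  0.4] w 0.674 tilt fix rotvec tool [ 0.     -0.0002  0.0007]
```

```bash
python3 -m handwheel '15 0.6 0 0 0 0 50; 20 0 0 0 0 0 50; 25 0 0 0 0 0 50; 20 0 0 0 0 0 50; 13 0 0 0 0 0 50; 6 0 0 0 0 0 50; 0 0 0 0 0 0 50; 0 0 0 0 0 0 50'; python3 g.py .4471 -.2305 .020 75.7;  python3 - <<'E'
from h import *
c=cams.camera('side');b=c['color'];cv2.imwrite('pics/p8.png',cv2.resize(b[160:310,170:370],None,fx=4,fy=4))
E
```

```text
clock: 16.0
position: [0.4474, -0.2302, 0.035]
ee_rot: [0.088, 0.701, -0.088, 0.702]
ft_force: [0.5, -0.2, -0.6]
grip_width: 0.676
t 16.0 pos [ 0.4474 -0.2302  0.035 ] jaw az 75.67 tool x [ 0.001 -0.    -1.   ] need world turn 0.0 deg -> tool x turn -0.001
shift mm, tool axes: [15.  -0.4 -0.2] world [ -0.3  -0.3 -15. ] len 15
joints [-0.43  0.41  0.95  2.02 -0.43  0.92  2.07] F [ 0.5 -0.2 -0.6] w 0.676 tilt fix rotvec tool [0.     0.0007 0.0001]
```

View pics/p8.png

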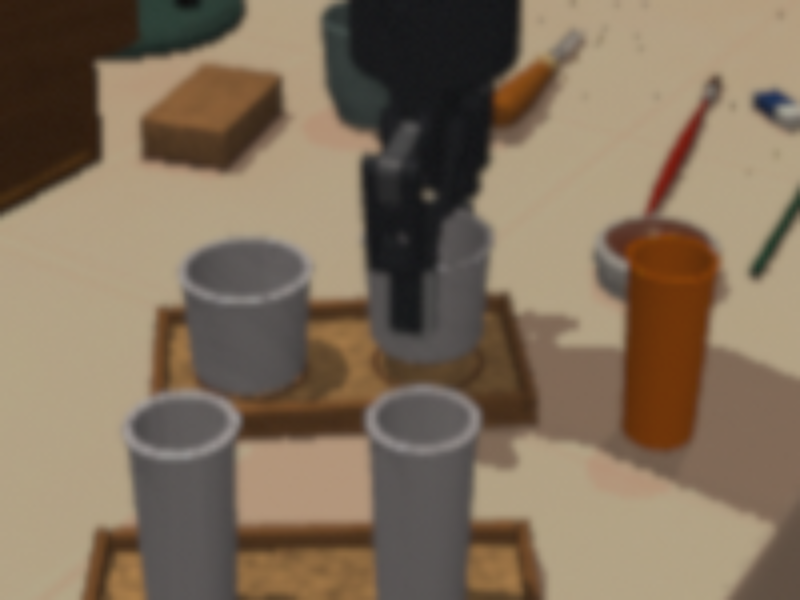

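The wide cup hangs just over its ring (foot (428,340), ring (428,362)). I lower it gently.

```bash
python3 -m handwheel '5 0 0 0 0 0 50; 4 0 0 0 0 0 50; 3 0 0 0 0 0 50; 1 0 0 0 0 0 50; 0 0 0 0 0 0 50; 0 0 0 0 0 0 50'; python3 -m handwheel '1 0 0 0 0 0 50; 0 0 0 0 0 0 50; 0 0 0 0 0 0 50'; python3 -m handwheel '1 0 0 0 0 0 50; 0 0 0 0 0 0 50; 0 0 0 0 0 0 50'
```

```text
clock: 16.65
position: [0.4471, -0.2298, 0.0216]
ee_rot: [0.088, 0.702, -0.088, 0.702]
ft_force: [0.2, 0.1, -1.5]
grip_width: 0.675
clock: 16.95
position: [0.4471, -0.2297, 0.0206]
ee_rot: [0.088, 0.702, -0.088, 0.702]
ft_force: [-0.3, -0.0, -1.2]
grip_width: 0.679
clock: 17.25
position: [0.4473, -0.2299, 0.0199]
ee_rot: [0.088, 0.701, -0.088, 0.702]
ft_force: [-0.7, 0.4, 5.1]
grip_width: 0.674
```

```bash
python3 -m handwheel '-0.4 0 0 0 0 0 57; 0 0 0 0 0 0 61; 0 0 0 0 0 0 66; 0 0 0 0 0 0 72; 0 0 0 0 0 0 72; 0 0 0 0 0 0 72; 0 0 0 0 0 0 72'; python3 -m handwheel '-5 0 0 0 0 0 72; -15 0 0 0 0 0 72; -30 0 0 0 0 0 72; -40 0 0 0 0 0 72; -45 0 0 0 0 0 72; -45 0 0 0 0 0 72; 0 0 0 0 0 0 72; 0 0 0 0 0 0 72'; python3 g.py .4471 -.2305 .2 75.7
```

```text
clock: 17.95
position: [0.447, -0.2297, 0.0199]
ee_rot: [0.088, 0.702, -0.088, 0.702]
ft_force: [0.2, -0.3, -1.1]
grip_width: 0.843
clock: 18.75
position: [0.4476, -0.2298, 0.2013]
ee_rot: [0.089, 0.701, -0.087, 0.703]
ft_force: [-0.6, 0.3, -1.2]
grip_width: 0.844
t 18.75 pos [ 0.4476 -0.2298  0.2013] jaw az 75.7 tool x [ 0.003  0.001 -1.   ] need world turn 0.0 deg -> tool x turn -0.0
shift mm, tool axes: [ 1.3 -0.8 -0.3] world [-0.5 -0.7 -1.3] len 2
joints [-0.69  0.11  1.16  1.86 -0.11  1.23  1.83] F [-0.6  0.3 -1.2] w 0.844 tilt fix rotvec tool [ 0.      0.0025 -0.0019]
```

Run:
```python
from h import *
from scipy.optimize import least_squares
ims=[]
for n in ['side','top']:
  c=cams.camera(n);b=c['color'];ims.append(b)
  W=cloud(c).reshape(-1,3);W=W[~np.isnan(W).any(1)]
  for nm,cx,cy,r,zl,zh,o,a in [('slim',.443,-.049,.02,.088,.104,(.4846,-.0454),4.77),('slimmate',.530,-.042,.02,.088,.104,(.4846,-.0454),4.77),('wide',.447,-.230,.03,.05,.066,(.4887,-.2244),8.3),('widemate',.5316,-.2225,.03,.05,.066,(.4887,-.2244),8.3),('water',.492,-.526,.034,.058,.075,(0,0),0)]:
    d=np.hypot(W[:,0]-cx,W[:,1]-cy);P=W[(W[:,2]>zl)&(W[:,2]<zh)&(abs(d-r)<.012)]
    if len(P)<20: print(n,nm,'few');continue
    f=lambda q:np.hypot(P[:,0]-q[0],P[:,1]-q[1])-r+.00125
    s=least_squares(f,[cx,cy],loss='soft_l1',f_scale=.002);e=s.x-np.array(o);t=np.radians(a)
    print(n,nm,len(P),np.round(s.x,4),'in row',np.round([e[0]*np.cos(t)+e[1]*np.sin(t),-e[0]*np.sin(t)+e[1]*np.cos(t)],4),round(np.std(f(s.x)),4),'ztop',np.round(np.percentile(P[:,2],95),4))
cv2.imwrite('pics/p9.png',cv2.resize(ims[0][150:350,170:370],None,fx=3,fy=3))
```

```text
side slim 319 [ 0.443  -0.0494] in row [-0.0418 -0.0005] 0.0011 ztop 0.0965
side slimmate 340 [ 0.5296 -0.0417] in row [ 0.0452 -0.0001] 0.0011 ztop 0.0975
side wide 283 [ 0.4476 -0.2295] in row [-0.0415  0.0009] 0.0012 ztop 0.0584
side widemate 288 [ 0.5312 -0.2215] in row [ 0.0425 -0.0033] 0.0013 ztop 0.0585
side water 175 [ 0.4914 -0.5262] in row [ 0.4914 -0.5262] 0.0016 ztop 0.0656
top slim few
top slimmate few
top wide 67 [ 0.4476 -0.2313] in row [-0.0416 -0.0009] 0.0011 ztop 0.0621
top widemate few
top water 212 [ 0.492  -0.5261] in row [ 0.492  -0.5261] 0.001 ztop 0.0697
```

View pics/p9.png

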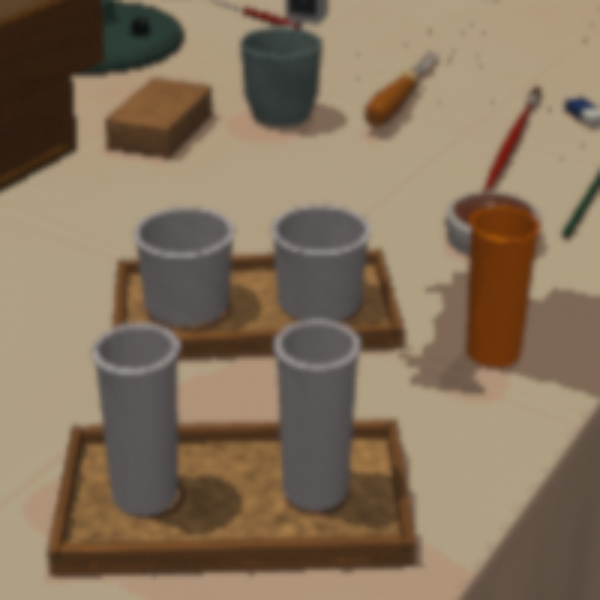

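All four cups stand upright in their own rows (slim at (137,430)/(317,430), wide at (185,270)/(320,265)). The gripper is well clear, so I hand in.

```bash
python3 -c "
from workcell import hand_in
print(hand_in())"
```

```text
the job is handed in; nothing more can be done
None
```

I pulled the slim cup out of the wide one and set each on the free ring of its own tray, next to the cup already there. I lowered both to contact (about 5–10 N) before opening the gripper. The job is handed in, with about 19 s on the clock; `hand_in()` gave no verdict.

The last checks, from the final pictures, all agreed:

| Cup | Position in its row (x, y) |
|---|---|
| slim cup | −42, −0.5 mm |
| slim mate | +45, 0 mm |
| wide cup | −41.5, ±1 mm |
| wide mate | +42.5, −3 mm |

- **Upright and seated:** all four cups look upright in the side view, and each pair's rims are level to about 1 mm.
- **Water cup:** it is within 1 mm of where it started.
- **Gripper:** it is empty, with its TCP about 0.20 m above the table.

In the last top view the arm hid three of the mixing cups, so only the wide cup was confirmed by both cameras. The cameras differ by 2–4 mm in height. For example, the wide cup's rim reads 58 mm from the side and 62 mm from the top, against an expected 60 mm.

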